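Transfer a staged row of board parts into the kit rack

ROBOT

A 6-joint arm with a two-finger parallel gripper is mounted at the origin on the work surface. World frame = base frame: x ahead of the robot, y to its left, z up, the work surface at z = 0. Lengths are in m, angles in rad, forces in N, time in s.
With the tool pointing down it reaches from about 0.4 to 0.825 m from the base axis. Payload 7 kg.
Tool frame: the origin (TCP) lies at the very end of the fingers, on their centre line; the grasp point (between the pads) lies 19 mm behind it; x points along the fingers, z is the direction in which the jaws open and shut, and the axes are right-handed (so a half turn about x gives the same grasp; the last joint's range is limited). The gripper opens to 85 mm and grips with 20 to 120 N. Pads are 22 mm wide; open, the fingers measure 114 mm over their backs; the gripper's body (76 mm by 85 mm) begins 54 mm behind the grasp point. The pads swing forward as they close: fully open they stand 13 mm farther back than shut.
Start: joints at [-0.982, 0.359, 0.012, 0, -1.224, -0.288], TCP at [0.2, -0.645, 0.231] pointing down, gripper open.
Joint ranges: [-3.07, 3.07], [-1.43, 2.12], [-1.02, 1.25], [-3.03, 1.67], [-3.05, -0], [-3.03, 3.03]. Speed limits (rad/s): [2.39, 2.39, 3.01, 3.14, 3.14, 3.14].

INTERFACE

Orientations are given as [roll, pitch, yaw] about the fixed x, y, z axes, in that order (R = Rz(yaw) Ry(pitch) Rx(roll)).
In Python, from station import bot, vision, ticket, finder gives the robot as it stands. The module is installed in compiled form; this text tells all that it offers.
- The arm moves only by the shell command python3 -m handwheel 'ROWS'. ROWS is JSON, a list of rows, each a list of 5 numbers: the shift along the world's x, y, z in m, then the turn about the world's z in rad, then the finger opening in m, from 0 to 0.0854. In form: [[tx, ty, tz, twist, hand], ...]. A call has 1 to 5 rows; each row is the pose to reach, as a shift and turn from the pose measured when the call began; what a row does not reach only later rows make up. A row lasts 1/8 s, in which the tool goes at most 62.5 mm and 10.7 degrees, less where a joint would pass 70% of its speed; a pose out of reach is approached as far as the arm can. A call with a gripper value outside its range is refused whole. The fingers move at their own pace and stop on an object; the grip force is fixed at half the most. Time passes only in rows, so rows that repeat a pose let the fingers close. It gives the time, the measured TCP pose, the force and the opening at its end, in the units of the state.
- bot.get_state(): the state, without advancing time (a new reading comes with each control period).
- vision.capture(name): name is "scene" or "top" or "wrist"; returns (picture, depth): 400x640x3 uint8, blue, green, red; 400x640 float32, m along the optical axis (not along the pixel's ray), 0 where there is no reading.
- vision.camera_info(name): a dict with "fx", "fy", "cx", "cy" (pixels), "pose" (4x4, takes a point from camera to world coordinates). Camera axes: x right, y up, looking along -z (the intrinsics and any distortion apply to the point x, -y, -z); pixel columns grow to the right and rows downward; lengths in m; the calibration is good to about 2 mm. A picture is of the moment at which its call begins: read the wrist's pose just before it. camera_info takes no time and is no camera call; for the wrist camera it gives the pose at the moment of the call.
- ticket.job_done(): hands the job in, once; it reports no verdict.
Trained networks look in the newest picture that a camera, given by its name, has taken for a name from the list of things; names that differ only in an ending like _2 or _b are one class to them, and where a whole thing is asked for, a point or a joint stands for the part that bears it (a point fixed in the world has none). Each returns a list of dicts, best first, with "confidence" (0 to 1); they miss things now and then, are a little off and sometimes report something else, mostly with a low value. They report only what shows in the picture. A call takes as long as a camera call. They do not tell look-alikes from the thing itself.
- finder.outline_of(camera, name): "mask" (400x640 bool, what is visible of it) and "position" ([row, column] in pixels, amid what is visible of it).
The state is a dict: "t": time; "joint_positions": joint angles; "qvel": joint speeds; "joint_torque": joint torques, N m; "tool_pos": TCP position; "tcp_rot": TCP orientation; "contact_force": force on the tool from outside, world axes, zero at the start; "torque": the same for the moment, N m; "width": finger opening in m.
Only numpy, scipy, OpenCV 4.12 (cv2) and the standard library are available. Lean on these libraries where they do the work, as an engineer would, in place of code of your own. Each camera call takes 0.05 s, during which the arm holds its last target.

TASK

Move the four parts from their carrier plates on the aluminium staging rack into the four bays of the white kit rack, one part to a bay, keeping their order counted from the brass pin: the part nearest the staging rack's pin goes into the bay nearest the kit rack's pin, and so on to the far end. Set each part flat on the floor at the middle of its bay, the same way up as it was, and leave the carriers where they are.

Things in the scene. Friction and masses are not known exactly. Their poses are not given: they have to be found in the camera images.
- staging_rack: Full rack, fixed: bare aluminium plate 302 (x) x 84 (y) x 5 mm; origin at the centre of its underside, on the table. Four stations in a row at x = +93, +31, -31, -93 mm, each with a blue carrier plate and one part on it. Upright brass pin (10 mm thick, top 35 mm above the table) at its +x end, x = +139 mm.
- kit_rack: Empty rack, fixed: white plastic plate 302 (x) x 84 (y) x 10 mm; origin at the centre of its underside, on the table. Four bays, centres at x = +93, +31, -31, -93 mm, y = 0, floor 10 mm above the origin; grey ribs 3 mm thick, 7 mm high across it at x = -124, -62, 0, 62, 124 mm; long sides open. Upright brass pin (10 mm thick, top 40 mm above the table) at its -x end, x = -139 mm.
- toroid_mid (a point): Loose black ferrite toroid lying flat: ring 38 outside, 20 mm hole, 18 mm high, about 50 g. Its point is at the centre, half-way up (9 mm above its underside), z up.
- connector_mid (a point): Loose gold-finish edge connector, a bar 46 long (x) x 16 wide (y) x 20 mm high, long side roughly along the rack, with a black slot on top, about 40 g. Its point is at the centre, half-way up (10 mm above its underside), z up.
- spacer_mid (a point): Loose clear acrylic spacer block 30 x 30 x 24 mm high with two brass inserts showing on top, about 30 g. Its point is at the centre, half-way up (12 mm above its underside), z up.
- heatsink_mid (a point): Loose bare aluminium heat sink 40 long (x) x 36 wide (y) x 24 mm high, six upright fins running along x, fin outsides 36 mm apart, about 50 g. Its point is at the centre, half-way up (12 mm above its underside), z up.
- carrier_toroid: Blue carrier plate, round, 52 mm across, 5 mm thick, fixed on the staging rack at one of its four stations, axes as the rack's; the toroid starts on it. Origin at the centre of its underside, 5 mm above the table. It stays.
- carrier_connector: Blue carrier plate, 56 (x) x 34 (y) mm, 5 mm thick, fixed on the staging rack at one of its four stations, axes as the rack's; the connector starts on it. Origin at the centre of its underside, 5 mm above the table. It stays.
- carrier_spacer: Blue carrier plate, 46 x 46 mm, 5 mm thick, fixed on the staging rack at one of its four stations, axes as the rack's; the spacer starts on it. Origin at the centre of its underside, 5 mm above the table. It stays.
- carrier_heatsink: Blue carrier plate, 50 (x) x 70 (y) mm, 5 mm thick, fixed on the staging rack at one of its four stations, axes as the rack's; the heatsink starts on it. Origin at the centre of its underside, 5 mm above the table. It stays.
Mind the look-alikes: they are no part of the job. Leave any red look-alike of the part that bears connector_mid alone.

How it is judged:
At the end, for the whole second after the job is handed in: Each part rests in the kit-rack bay of the same rank from the pin as its carrier has on the staging rack: centre within 13 mm of the bay centre along the rack and 15 mm across, within 4 mm of resting height, tilted under 0.12 rad, released and at rest (((x of carrier_toroid in the frame of staging_rack between 0.073 and 0.113 m and x of toroid_mid in the frame of kit_rack between -0.106 and -0.08 m) or (x of carrier_toroid in the frame of staging_rack between 0.011 and 0.051 m and x of toroid_mid in the frame of kit_rack between -0.044 and -0.018 m) or (x of carrier_toroid in the frame of staging_rack between -0.051 and -0.011 m and x of toroid_mid in the frame of kit_rack between 0.018 and 0.044 m) or (x of carrier_toroid in the frame of staging_rack between -0.113 and -0.073 m and x of toroid_mid in the frame of kit_rack between 0.08 and 0.106 m)) and y of toroid_mid in the frame of kit_rack between -0.015 and 0.015 m and z of toroid_mid in the frame of kit_rack between 0.015 and 0.023 m and angle between each of toroid_mid, connector_mid, spacer_mid, heatsink_mid's own z axis and vertical below 0.12 rad and linear speed of each of toroid, connector, spacer, heatsink below 0.02 m/s and ((x of carrier_connector in the frame of staging_rack between 0.073 and 0.113 m and x of connector_mid in the frame of kit_rack between -0.106 and -0.08 m) or (x of carrier_connector in the frame of staging_rack between 0.011 and 0.051 m and x of connector_mid in the frame of kit_rack between -0.044 and -0.018 m) or (x of carrier_connector in the frame of staging_rack between -0.051 and -0.011 m and x of connector_mid in the frame of kit_rack between 0.018 and 0.044 m) or (x of carrier_connector in the frame of staging_rack between -0.113 and -0.073 m and x of connector_mid in the frame of kit_rack between 0.08 and 0.106 m)) and y of connector_mid in the frame of kit_rack between -0.015 and 0.015 m and z of connector_mid in the frame of kit_rack between 0.016 and 0.024 m and ((x of carrier_spacer in the frame of staging_rack between 0.073 and 0.113 m and x of spacer_mid in the frame of kit_rack between -0.106 and -0.08 m) or (x of carrier_spacer in the frame of staging_rack between 0.011 and 0.051 m and x of spacer_mid in the frame of kit_rack between -0.044 and -0.018 m) or (x of carrier_spacer in the frame of staging_rack between -0.051 and -0.011 m and x of spacer_mid in the frame of kit_rack between 0.018 and 0.044 m) or (x of carrier_spacer in the frame of staging_rack between -0.113 and -0.073 m and x of spacer_mid in the frame of kit_rack between 0.08 and 0.106 m)) and y of spacer_mid in the frame of kit_rack between -0.015 and 0.015 m and z of spacer_mid in the frame of kit_rack between 0.018 and 0.026 m and ((x of carrier_heatsink in the frame of staging_rack between 0.073 and 0.113 m and x of heatsink_mid in the frame of kit_rack between -0.106 and -0.08 m) or (x of carrier_heatsink in the frame of staging_rack between 0.011 and 0.051 m and x of heatsink_mid in the frame of kit_rack between -0.044 and -0.018 m) or (x of carrier_heatsink in the frame of staging_rack between -0.051 and -0.011 m and x of heatsink_mid in the frame of kit_rack between 0.018 and 0.044 m) or (x of carrier_heatsink in the frame of staging_rack between -0.113 and -0.073 m and x of heatsink_mid in the frame of kit_rack between 0.08 and 0.106 m)) and y of heatsink_mid in the frame of kit_rack between -0.015 and 0.015 m and z of heatsink_mid in the frame of kit_rack between 0.018 and 0.026 m); the robot touches nothing.
It also fails if it takes over 99 s, if anything falls off the work surface, if the arm or the gripper's body presses on something with over 40 N, if the wrist force passes 120 N, or if a joint passes its speed limit or range.

## Working session

There is one attempt and no reset: what is moved stays moved. The work goes in short steps, Python scripts to look and compute and a shell command to move; the robot and the scene stay as the last step left them, time stands still between calls to the robot, and variables do not carry over. Pictures are saved under pics/ and viewed, and the job is handed in when it is done.

```bash
mkdir -p pics; python3 - <<'E'
from station import bot, vision
import cv2
s=bot.get_state(); print(s)
for n in ("scene","top","wrist"):
    p,d=vision.capture(n); cv2.imwrite(f"pics/{n}0.png",p)
    i=vision.camera_info(n); print(n,i)
E
```

```text
{'t': 0.0, 'joint_positions': array([-9.81886523e-01,  3.59388781e-01,  1.10340842e-02, -3.80250762e-04,
       -1.22407342e+00, -2.88082440e-01]), 'qvel': array([-4.02804206e-04, -4.27243346e-04, -8.57017140e-04,  1.39216539e-04,
        5.38949746e-05, -1.00794750e-03]), 'joint_torque': array([ 1.73938690e-03, -5.83328247e+01,  2.93419629e+01,  6.93661675e+00,
       -5.90058655e-03,  1.26850662e-05]), 'tool_pos': array([ 0.19983527, -0.64422676,  0.23034624]), 'tcp_rot': array([0.07246065, 1.56912583, 1.94395483]), 'contact_force': array([-0.19422558, -0.3179582 ,  0.99792092]), 'torque': array([ 0.02869139, -0.01856613,  0.03343804]), 'width': 0.08568991062942835}
scene {'fx': 391.4591694383153, 'fy': 391.4591694383153, 'cx': 311.84274018871156, 'cy': 191.9958109758128, 'pose': array([[-0.70674691, -0.45008847,  0.54582889,  0.95609565],
       [ 0.70742894, -0.44165923,  0.55179835,  0.44843264],
       [-0.00728771,  0.77611693,  0.63054691,  0.53810152],
       [ 0.        ,  0.        ,  0.        ,  1.        ]])}
top {'fx': 502.53634270054744, 'fy': 502.53634270054744, 'cx': 309.0420097411184, 'cy': 204.60403707381832, 'pose': array([[ 0.01853089,  0.99583347, -0.08928777,  0.48774521],
       [-0.99973813,  0.01965447,  0.01172091,  0.04686651],
       [ 0.01342698,  0.08904719,  0.9959369 ,  1.00274934],
       [ 0.        ,  0.        ,  0.        ,  1.        ]])}
wrist {'fx': 283.8036646478223, 'fy': 283.8036646478223, 'cx': 319.0635241771979, 'cy': 196.96253794645799, 'pose': array([[-0.29467676, -0.90955088, -0.29305768,  0.12396283],
       [ 0.95559631, -0.28011274, -0.09150157, -0.66881835],
       [ 0.00113615, -0.30700822,  0.95170618,  0.37293675],
       [ 0.        ,  0.        ,  0.        ,  1.        ]])}
```

View pics/scene0.png

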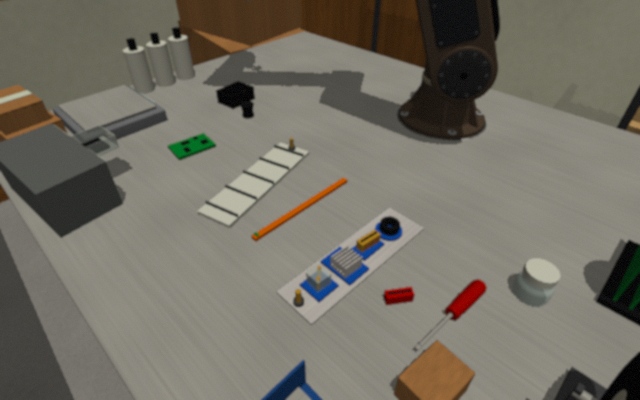

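View pics/top0.png

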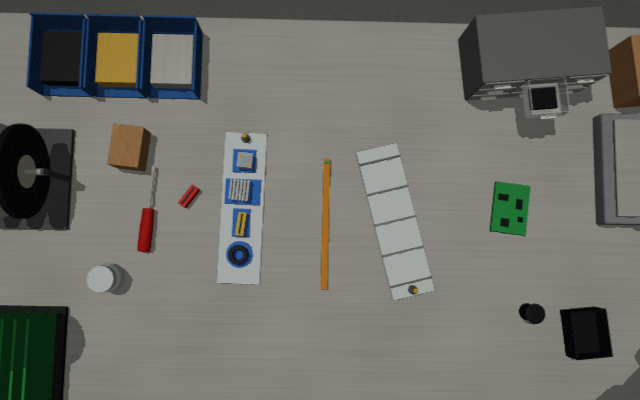

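View pics/wrist0.png

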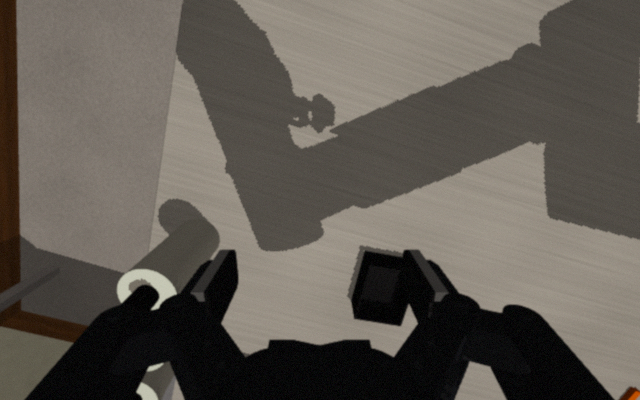

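Top view: staging pin at about (col 245, row 137), then spacer, heatsink, connector and toroid downwards. The kit pin is at (413, 290). The red look-alike is at (189, 196). Next I'll run the networks and get positions.

```bash
cat > h.py <<'E'
import numpy as np, cv2
from station import bot, vision, ticket, finder
def ray(i,rc):
    r,c=rc; d=np.array([(c-i["cx"])/i["fx"],-(r-i["cy"])/i["fy"],-1.0])
    return i["pose"][:3,3], i["pose"][:3,:3]@d   # scale = depth
def cloud(i,d,m):
    v,u=np.nonzero(m&(d>0)); z=d[v,u]
    P=np.stack([(u-i["cx"])/i["fx"]*z,-(v-i["cy"])/i["fy"]*z,-z],1)
    return P@i["pose"][:3,:3].T+i["pose"][:3,3]
def proj(i,p):
    q=i["pose"][:3,:3].T@(np.asarray(p)-i["pose"][:3,3]); 
    return np.array([i["cy"]-i["fy"]*q[1]/-q[2], i["cx"]+i["fx"]*q[0]/-q[2]])
def atz(i,rc,z):
    o,d=ray(i,rc); return o+d*(z-o[2])/d[2]
def tri(a,ra,b,rb):
    o1,d1=ray(a,ra); o2,d2=ray(b,rb)
    A=np.stack([d1,-d2],1); s=np.linalg.lstsq(A,o2-o1,rcond=None)[0]
    p,q=o1+s[0]*d1,o2+s[1]*d2
    return (p+q)/2, np.linalg.norm(p-q)
E
python3 - <<'E'
from h import *
np.set_printoptions(precision=4,suppress=True)
I={n:vision.camera_info(n) for n in("top","scene")}
D={n:vision.capture(n) for n in I}
M={}
for name in("staging_rack","kit_rack","toroid_mid","connector_mid","spacer_mid","heatsink_mid","carrier_toroid","carrier_connector","carrier_spacer","carrier_heatsink"):
    pos={}
    for n in I:
        L=finder.outline_of(n,name)
        print(name,n,[(round(x["confidence"],2),np.round(x["position"],1),int(x["mask"].sum())) for x in L[:3]])
        if not L: continue
        m=L[0]["mask"]; pos[n]=np.mean(np.nonzero(m),1); M[name+"_"+n]=m
        P=cloud(I[n],D[n][1],m)
        r=cv2.minAreaRect((P[:,:2]*1000).astype(np.float32))
        print("   med",np.median(P,0),"z5-95",np.percentile(P[:,2],[5,50,95]),"rect",np.round(r[0],1),np.round(r[1],1),round(r[2],2))
    if len(pos)==2: print("   tri",*tri(I["top"],pos["top"],I["scene"],pos["scene"]))
np.savez("m.npz",td=D["top"][1],sd=D["scene"][1],ti=D["top"][0],si=D["scene"][0],**M)
print(bot.get_state()["t"])
E
```

```text
staging_rack top [(0.88, array([207.4, 242.8]), 3909)]
   med [0.5506 0.1661 0.0056] z5-95 [0.0026 0.0056 0.0089] rect [570.4 169.2] [ 86.9 303. ] 88.62
staging_rack scene [(0.59, array([277.5, 339.5]), 3225)]
   med [0.6282 0.186  0.0058] z5-95 [0.0039 0.0058 0.0081] rect [569.8 165.5] [ 89.2 303.2] 88.81
   tri [ 0.5726  0.1638 -0.0312] 0.021744897237875628
kit_rack top [(0.72, array([220.5, 236.5]), 201), (0.58, array([222.9, 394.8]), 6607)]
   med [0.5474 0.1708 0.0109] z5-95 [0.0082 0.0109 0.0141] rect [541.1 168.4] [32.8 53.4] 88.59
kit_rack scene [(0.79, array([182.4, 247.8]), 3574)]
   med [ 0.5751 -0.127   0.0112] z5-95 [0.0046 0.0112 0.0176] rect [ 540.2 -144.2] [323.7 101.4] 13.75
   tri [0.6124 0.0989 0.1731] 0.18345087722652179
toroid_mid top [(0.34, array([218.7, 249.9]), 3628), (0.25, array([222.8, 395. ]), 6444)]
   med [0.5451 0.1659 0.0057] z5-95 [0.0027 0.0057 0.0091] rect [570.9 168. ] [ 84.4 303.3] 88.79
toroid_mid scene [(0.86, array([225.2, 389.2]), 304), (0.45, array([276.7, 319.7]), 497)]
   med [0.4795 0.1721 0.0265] z5-95 [0.0147 0.0265 0.0297] rect [477.3 
[... 2101 characters left out ...]
0069 0.0104 0.0134] rect [662.6 167.3] [48.8 45.4] 87.7
carrier_spacer scene [(0.55, array([289.5, 320.9]), 371), (0.36, array([263.2, 345.5]), 685), (0.32, array([280.2, 341.8]), 3257)]
   med [0.6751 0.1777 0.0106] z5-95 [0.0074 0.0106 0.0123] rect [662.8 165. ] [47.4 47.1] 88.92
   tri [0.6647 0.1707 0.0025] 0.0040508265969891
carrier_heatsink top [(0.75, array([195.1, 251.8]), 438)]
   med [0.5936 0.1506 0.0106] z5-95 [0.0074 0.0106 0.0138] rect [601.  167.3] [70.2 50. ] 88.48
carrier_heatsink scene [(0.7, array([273.5, 348.4]), 425)]
   med [0.6127 0.1888 0.0106] z5-95 [0.0067 0.0106 0.0123] rect [601.5 164.8] [74.8 50. ] 89.41
   tri [ 0.5977  0.165  -0.0062] 7.855317881087323e-05
1.25
```

```bash
python3 - <<'E'
from h import *
from scipy.spatial.transform import Rotation as R
np.set_printoptions(precision=4,suppress=True)
z=np.load("m.npz"); 
for cam,dk,ik in(("top","td","ti"),("scene","sd","si")):
    i=vision.camera_info(cam); d=z[dk]; img=z[ik]
    P=cloud(i,d,d>0); px=np.argwhere(d>0)
    def rect(m):
        r=cv2.minAreaRect((P[m][:,:2]*1000).astype(np.float32)); return np.round(r[0],1),np.round(r[1],1),round(r[2],2),m.sum(),"z",np.median(P[m][:,2])
    # kit: white region
    hsv=cv2.cvtColor(img,cv2.COLOR_BGR2HSV)[px[:,0],px[:,1]]
    box=(P[:,0]>.36)&(P[:,0]<.72)&(P[:,1]<-.03)&(P[:,1]>-.26)
    k=box&(P[:,2]>.0075)&(P[:,2]<.03); 
    lab=np.zeros(d.shape,np.uint8); lab[px[k][:,0],px[k][:,1]]=1
    n,L,st,_=cv2.connectedComponentsWithStats(lab); b=1+np.argmax(st[1:,4]); kk=(L==b)[px[:,0],px[:,1]]
    print(cam,"kit",rect(kk))
    print(" kit pin",P[box&(P[:,2]>.027)].mean(0),(box&(P[:,2]>.027)).sum())
    for nm,x,y,zl,rr in(("spacer",.6605,.162,.029,.03),("heatsink",.603,.1703,.029,.03),("connector",.536,.1665,.026,.03),("toroid",.4775,.171,.022,.025)):
        m=(np.hypot(P[:,0]-x,P[:,1]-y)<rr)&(P[:,2]>zl)&(P[:,2]<.05)
        print(nm,rect(m),"ztop",np.percentile(P[m][:,2],[50,80]))
s=bot.get_state(); print(s["tool_pos"]); M=R.from_euler("xyz",s["tcp_rot"]).as_matrix(); print(M, "jaw yaw deg",np.degrees(np.arctan2(M[1,2],M[0,2])))
t=cv2.resize(z["ti"][120:310,200:450],None,fx=3,fy=3,interpolation=cv2.INTER_CUBIC); cv2.imwrite("pics/topz.png",t)
E
```

```text
top kit (array([ 549.1, -135.6]), array([301.9,  84.9]), 14.46, np.int64(6196), 'z', np.float64(0.011002485312044563))
 kit pin [ 0.4153 -0.1696  0.039 ] 28
spacer (array([660.6, 162. ]), array([30.1, 29.9]), 84.79, np.int64(240), 'z', np.float64(0.03424095789787013)) ztop [0.0342 0.0359]
heatsink (array([602.4, 171.3]), array([36.3, 39.7]), 85.46, np.int64(215), 'z', np.float64(0.03390900013201659)) ztop [0.0339 0.0357]
connector (array([536.2, 166.8]), array([16.8, 45.9]), 83.22, np.int64(207), 'z', np.float64(0.030742741730060308)) ztop [0.0307 0.032 ]
toroid (array([476.9, 170. ]), array([34.6, 36.3]), 0.82, np.int64(224), 'z', np.float64(0.028563382945924032)) ztop [0.0286 0.0301]
scene kit (array([ 547.9, -136.3]), array([304.6,  87.7]), 14.45, np.int64(3275), 'z', np.float64(0.011346876375707526))
 kit pin [ 0.416  -0.17    0.0353] 25
spacer (array([660.3, 161.9]), array([30.3, 31. ]), 84.47, np.int64(317), 'z', np.float64(0.03476498934935701)) ztop [0.0348 0.0355]
heatsink (array([601.9, 170.7]), array([37.1, 41.7]), 86.29, np.int64(399), 'z', np.float64(0.033544656716100074)) ztop [0.0335 0.035 ]
connector (array([536. , 166.8]), array([17.2, 47.1]), 83.99, np.int64(204), 'z', np.float64(0.03071939345625241)) ztop [0.0307 0.0314]
toroid (array([476.4, 170.5]), array([37.8, 35.4]), 37.39, np.int64(223), 'z', np.float64(0.027960110371952784)) ztop [0.028  0.0291]
[ 0.2    -0.6447  0.2313]
[[ 0.     -0.9551 -0.2962]
 [ 0.0001 -0.2962  0.9551]
 [-1.     -0.      0.0001]] jaw yaw deg 107.23071109168751
```

View pics/topz.png

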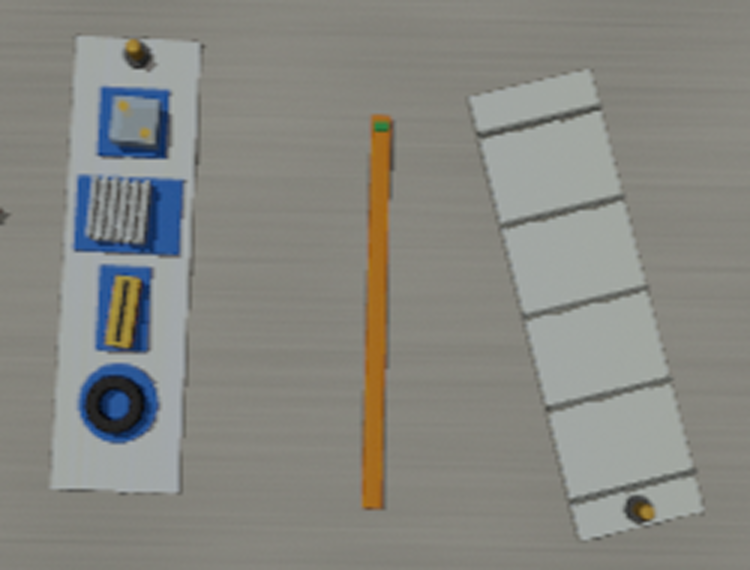

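Both views agree to within about 1 mm. The picture confirms the order from the pin: spacer, heatsink, connector, toroid. The kit bays from its pin are (.4586,-.159), (.5187,-.1435), (.5787,-.1281) and (.6388,-.1126). I'll move to the spacer first.

```bash
python3 -m handwheel '[[0.031,0.054,0,-0.05,0.0854],[0.062,0.108,0,-0.1,0.0854],[0.093,0.162,0,-0.15,0.0854],[0.124,0.216,0,-0.2,0.0854],[0.15,0.26,0,-0.25,0.0854]]'; python3 -m handwheel '[[0.031,0.054,0,-0.05,0.0854],[0.062,0.108,0,-0.1,0.0854],[0.093,0.162,0,-0.15,0.0854],[0.124,0.216,0,-0.15,0.0854],[0.15,0.26,0,-0.15,0.0854]]'
```

```text
t: 1.88
tool_pos: [0.3508, -0.3828, 0.2317]
tcp_rot: [-2.072, 1.57, -0.452]
contact_force: [0.5, 0.0, 0.6]
width: 0.0854
t: 2.5
tool_pos: [0.5017, -0.1206, 0.2322]
tcp_rot: [-1.697, 1.569, -0.225]
contact_force: [1.0, -0.4, 0.1]
width: 0.0851
```

```bash
python3 -m handwheel '[[0.029,0.052,0,0.005,0.07],[0.058,0.104,-0.02,0.005,0.07],[0.087,0.156,-0.05,0.005,0.07],[0.116,0.208,-0.09,0.005,0.07],[0.145,0.26,-0.13,0.005,0.07]]'; python3 -m handwheel '[[0.014,0.0226,0,0,0.07],[0.014,0.0226,0,0,0.07]]'
python3 - <<'E'
from h import *
i=vision.camera_info("wrist");s=bot.get_state()
p,d=vision.capture("wrist"); cv2.imwrite("pics/w1.png",p); print(s["tool_pos"],np.degrees((s["tcp_rot"][2]-s["tcp_rot"][0])))
P=cloud(i,d,d>0)
for nm,x,y,zl in(("spacer",.6605,.162,.029),("heatsink",.602,.171,.029),("connector",.536,.1668,.026)):
    m=(np.hypot(P[:,0]-x,P[:,1]-y)<.03)&(P[:,2]>zl)&(P[:,2]<.045)
    if m.sum()>20:
        r=cv2.minAreaRect((P[m][:,:2]*1000).astype(np.float32)); print(nm,r,m.sum(),np.median(P[m][:,2]))
E
```

```text
t: 3.12
tool_pos: [0.6383, 0.1246, 0.1142]
tcp_rot: [-1.534, 1.568, -0.057]
contact_force: [0.5, 0.1, 0.6]
width: 0.0698
t: 3.38
tool_pos: [0.6529, 0.149, 0.1129]
tcp_rot: [-1.981, 1.569, -0.502]
contact_force: [-0.5, -0.3, -0.4]
width: 0.0698
[0.65292643 0.1489953  0.11292397] 84.746011822316
spacer ((659.892822265625, 161.88731384277344), (29.70474624633789, 29.933626174926758), 84.85848999023438) 1230 0.033558210277044837
heatsink ((602.1655883789062, 170.8870849609375), (36.200706481933594, 40.0711669921875), 85.4352035522461) 1160 0.033458850989965525
connector ((535.7510986328125, 166.21395874023438), (16.671491622924805, 46.33612060546875), 83.01912689208984) 1622 0.029701243073304295
```

View pics/w1.png

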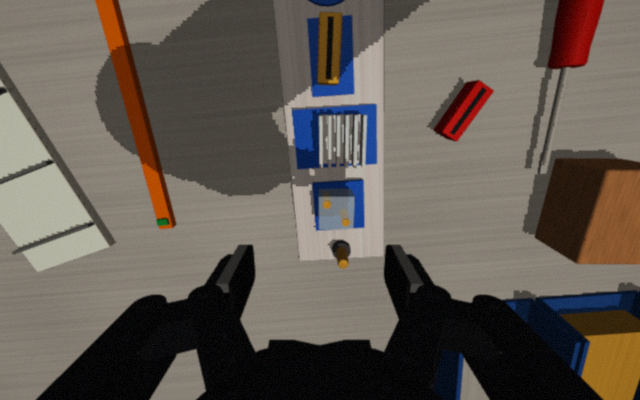

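```bash
python3 -m handwheel '[[0.0072,0.0129,-0.02,0,0.055],[0.0072,0.0129,-0.05,0,0.055],[0.0072,0.0129,-0.06,0,0.055],[0.0072,0.0129,-0.06,0,0.055]]'
```

```text
t: 3.92
tool_pos: [0.6592, 0.1603, 0.0529]
tcp_rot: [-2.639, 1.569, -1.161]
contact_force: [-0.5, -0.1, -0.2]
width: 0.0551
```

```bash
python3 -m handwheel '[[0.0008,0.0016,-0.015,0,0.055],[0.0008,0.0016,-0.03,0,0.055],[0.0008,0.0016,-0.039,0,0.055],[0.0008,0.0016,-0.039,0,0.055]]';  python3 -m handwheel '[[0,0,0,0,0.02],[0,0,0,0,0.02],[0,0,0,0,0.02],[0,0,0,0,0.02]]'
```

```text
t: 4.42
tool_pos: [0.6594, 0.1615, 0.0127]
tcp_rot: [2.852, 1.568, -1.954]
contact_force: [0.2, -0.7, 0.1]
width: 0.0549
t: 4.92
tool_pos: [0.6597, 0.1617, 0.0132]
tcp_rot: [3.108, 1.569, -1.698]
contact_force: [-1.2, 0.8, 3.2]
width: 0.0286
```

```bash
python3 -m handwheel '[[0,0,0.02,0,0.02],[0,0,0.05,0,0.02],[0,0,0.07,0,0.02],[-0.02,-0.03,0.08,0.03,0.02],[-0.05,-0.08,0.08,0.09,0.02]]';  python3 -m handwheel '[[-0.03,-0.05,0,0.05,0.02],[-0.06,-0.1,0,0.1,0.02],[-0.09,-0.15,0,0.15,0.02],[-0.12,-0.2,0,0.2,0.02],[-0.14,-0.23,0,0.25,0.02]]'
```

```text
t: 5.55
tool_pos: [0.6101, 0.082, 0.0939]
tcp_rot: [-2.216, 1.568, -0.645]
contact_force: [-0.6, -1.3, -1.2]
width: 0.0289
t: 6.18
tool_pos: [0.4683, -0.1497, 0.094]
tcp_rot: [-2.199, 1.569, -0.377]
contact_force: [0.3, -0.0, -0.7]
width: 0.0287
```

```bash
python3 -m handwheel '[[-0.0097,-0.0093,-0.01,0.001,0.02],[-0.0097,-0.0093,-0.03,0.001,0.02],[-0.0097,-0.0093,-0.045,0.001,0.02],[-0.0097,-0.0093,-0.045,0.001,0.02]]'
python3 - <<'E'
from h import *
i=vision.camera_info("wrist");s=bot.get_state()
p,d=vision.capture("wrist"); cv2.imwrite("pics/w2.png",p); print(s["tool_pos"],np.degrees((s["tcp_rot"][2]-s["tcp_rot"][0])))
for n in(-93,-31,31,93): print(proj(i,[.5487+.9683*n/1000,-.1358+.2497*n/1000,.011]))
E
```

```text
t: 6.68
tool_pos: [0.4578, -0.1586, 0.0477]
tcp_rot: [2.167, 1.57, -2.294]
contact_force: [-0.7, 0.3, -0.3]
width: 0.029
[ 0.45778492 -0.15862971  0.04770985] -255.59696869889626
[228.40451605 319.54141331]
[303.84065757 319.71251308]
[366.98581291 319.85573516]
[420.61759879 319.97737958]
```

View pics/w2.png

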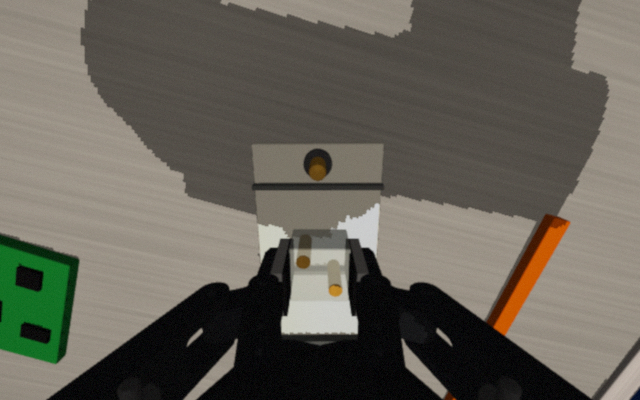

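The spacer is held level, centred over the last bay next to the kit pin (pin at col 317, row 165). The ribs are at rows 186 and 337. I'll lower it and release.

```bash
python3 -m handwheel '[[0.0005,0,-0.015,0,0.02],[0.0005,0,-0.028,0,0.02],[0.0005,0,-0.033,0,0.02],[0.0005,0,-0.0335,0,0.02],[0.0005,0,-0.0335,0,0.02]]'
```

```text
t: 7.35
tool_pos: [0.4592, -0.1587, 0.0153]
tcp_rot: [-2.535, 1.569, -0.713]
contact_force: [1.2, 0.2, 0.9]
width: 0.0288
```

```bash
python3 -m handwheel '[[0,0,0,0,0.05],[0,0,0,0,0.05],[0,0,0,0,0.05],[0,0,0.03,0,0.05],[0,0,0.06,0,0.06]]'
```

```text
t: 7.98
tool_pos: [0.4588, -0.1587, 0.0758]
tcp_rot: [2.776, 1.57, -1.684]
contact_force: [1.4, -0.0, 0.1]
width: 0.0603
```

```bash
python3 -m handwheel '[[0.01,0.02,0.02,-0.06,0.065],[0.03,0.07,0.02,-0.12,0.065],[0.055,0.125,0.02,-0.18,0.065],[0.08,0.18,0.02,-0.25,0.065],[0.105,0.235,0.02,-0.33,0.065]]';  python3 -m handwheel '[[0.02,0.05,0,0,0.065],[0.035,0.09,-0.02,0,0.065],[0.038,0.095,-0.04,0,0.065],[0.038,0.095,-0.04,0,0.065]]'
python3 - <<'E'
from h import *
p,d=vision.capture("top"); cv2.imwrite("pics/t2.png",p)
E
```

```text
t: 8.6
tool_pos: [0.5643, 0.0782, 0.096]
tcp_rot: [3.067, 1.57, -1.725]
contact_force: [-0.0, -0.8, 0.2]
width: 0.0653
t: 9.1
tool_pos: [0.6008, 0.1725, 0.0538]
tcp_rot: [2.289, 1.566, -2.503]
contact_force: [0.2, -0.7, -0.5]
width: 0.0648
```

View pics/t2.png

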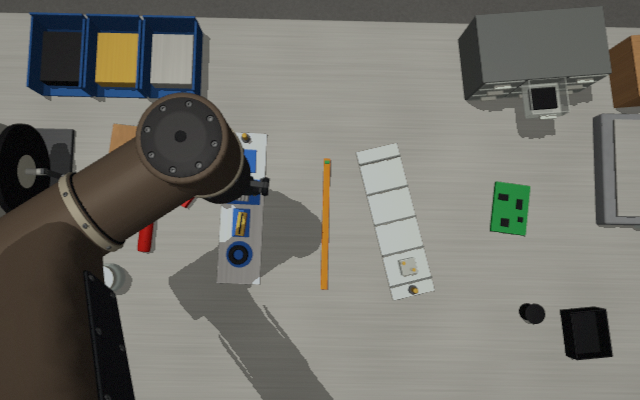

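The spacer sits in the bay next to the kit pin (col 408, row 267). Next is the heatsink.

```bash
python3 -m handwheel '[[0.0014,-0.0016,-0.01,0,0.06],[0.0014,-0.0016,-0.025,0,0.06],[0.0014,-0.0016,-0.038,0,0.06],[0.0014,-0.0016,-0.0405,0,0.06],[0.0014,-0.0016,-0.0405,0,0.06]]';  python3 -m handwheel '[[0,0,0,0,0.025],[0,0,0,0,0.025],[0,0,0,0,0.025],[0,0,0,0,0.025]]'
```

```text
t: 9.78
tool_pos: [0.6028, 0.1705, 0.0144]
tcp_rot: [2.419, 1.567, -2.374]
contact_force: [-0.5, -0.8, 1.3]
width: 0.0597
t: 10.28
tool_pos: [0.6032, 0.1709, 0.0151]
tcp_rot: [2.562, 1.568, -2.231]
contact_force: [-1.3, 0.1, 6.0]
width: 0.035
```

```bash
python3 -m handwheel '[[0,0,0.02,0,0.025],[0,0,0.05,0,0.025],[0,0,0.07,0,0.025],[-0.01,-0.03,0.08,0.03,0.025],[-0.023,-0.08,0.08,0.09,0.025]]';  python3 -m handwheel '[[-0.015,-0.055,0,0.05,0.025],[-0.03,-0.11,0,0.1,0.025],[-0.045,-0.165,0,0.16,0.025],[-0.057,-0.215,-0.01,0.22,0.025],[-0.061,-0.234,-0.03,0.243,0.025]]'
```

```text
t: 10.9
tool_pos: [0.5806, 0.0912, 0.0957]
tcp_rot: [-3.029, 1.569, -1.444]
contact_force: [0.2, -1.7, -0.7]
width: 0.0342
t: 11.52
tool_pos: [0.5189, -0.145, 0.066]
tcp_rot: [-2.423, 1.569, -0.597]
contact_force: [0.2, 0.1, -1.0]
width: 0.0347
```

```bash
python3 -m handwheel '[[-0.0002,0.0015,-0.015,-0.003,0.025],[-0.0002,0.0015,-0.035,-0.003,0.025],[-0.0002,0.0015,-0.046,-0.003,0.025],[-0.0002,0.0015,-0.0495,-0.003,0.025],[-0.0002,0.0015,-0.0495,-0.003,0.025]]'; python3 - <<'E'
from h import *
p,d=vision.capture("wrist"); cv2.imwrite("pics/w3.png",p)
E
```

```text
t: 12.15
tool_pos: [0.519, -0.1432, 0.0166]
tcp_rot: [-2.458, 1.569, -0.634]
contact_force: [-0.3, -0.0, -0.0]
width: 0.0344
```

View pics/w3.png

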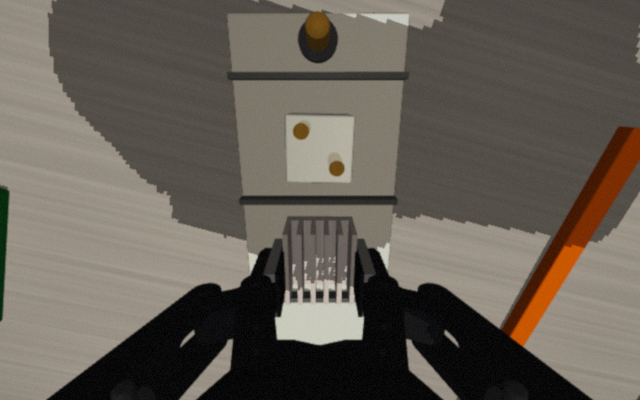

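The heatsink is level in its bay, between the ribs (rows 200 to 340). The spacer is centred in the bay behind it (col 320, row 148). I'll release the heatsink and move to the connector.

```bash
python3 -m handwheel '[[0,0,-0.001,0,0.025],[0,0,-0.001,0,0.055],[0,0,-0.001,0,0.055],[0,0,-0.001,0,0.055],[0,0,0.03,0,0.055]]'; python3 -m handwheel '[[0,0,0.04,-0.06,0.055],[0.005,0.06,0.045,-0.12,0.055],[0.008,0.12,0.045,-0.18,0.055],[0.01,0.18,0.045,-0.25,0.055],[0.013,0.24,0.045,-0.32,0.055]]';
```

```text
t: 12.82
tool_pos: [0.5173, -0.1433, 0.0453]
tcp_rot: [1.847, 1.568, -2.613]
contact_force: [0.5, 0.9, 0.5]
width: 0.0549
t: 13.45
tool_pos: [0.5302, 0.0986, 0.0906]
tcp_rot: [1.798, 1.569, -2.984]
contact_force: [2.0, 0.3, 0.5]
width: 0.055
```

```bash
python3 -m handwheel '[[0.002,0.03,0,-0.03,0.05],[0.0056,0.06,-0.01,-0.047,0.05],[0.0056,0.0678,-0.03,-0.047,0.05],[0.0056,0.0678,-0.04,-0.047,0.05],[0.0056,0.0678,-0.04,-0.047,0.05]]'
```

```text
t: 14.08
tool_pos: [0.5352, 0.1656, 0.05]
tcp_rot: [2.037, 1.567, -2.793]
contact_force: [0.0, -0.5, 0.5]
width: 0.0501
```

```bash
python3 -m handwheel '[[0.0005,0.0008,-0.01,0,0.045],[0.0005,0.0008,-0.025,0,0.045],[0.0005,0.0008,-0.035,0,0.045],[0.0005,0.0008,-0.0365,0,0.045],[0.0005,0.0008,-0.0365,0,0.045]]';  python3 -m handwheel '[[0,0,0,0,0.005],[0,0,0,0,0.005],[0,0,0,0,0.005],[0,0,0,0,0.005]]'
```

```text
t: 14.7
tool_pos: [0.5358, 0.1664, 0.0134]
tcp_rot: [2.075, 1.567, -2.755]
contact_force: [-0.9, -0.4, -0.3]
width: 0.045
t: 15.2
tool_pos: [0.5361, 0.1666, 0.0139]
tcp_rot: [2.039, 1.568, -2.79]
contact_force: [-0.6, 0.4, 5.5]
width: 0.0148
```

```bash
python3 -m handwheel '[[0,0,0.02,0,0.005],[0,0,0.05,0,0.005],[0,0,0.07,0,0.005],[0.004,-0.03,0.08,0.04,0.005],[0.011,-0.08,0.08,0.11,0.005]]';  python3 -m handwheel '[[0.008,-0.055,0,0.06,0.005],[0.016,-0.11,0,0.12,0.005],[0.024,-0.165,0,0.18,0.005],[0.03,-0.205,-0.01,0.24,0.005],[0.032,-0.2147,-0.03,0.259,0.005]]'
```

```text
t: 15.82
tool_pos: [0.5478, 0.0871, 0.095]
tcp_rot: [2.006, 1.57, -2.709]
contact_force: [1.0, -0.4, -0.1]
width: 0.0146
t: 16.45
tool_pos: [0.5803, -0.1301, 0.065]
tcp_rot: [-2.413, 1.57, -0.587]
contact_force: [-1.3, 0.7, 0.1]
width: 0.0141
```

```bash
python3 -m handwheel '[[-0.0015,0.002,-0.015,-0.003,0.005],[-0.0015,0.002,-0.035,-0.003,0.005],[-0.0015,0.002,-0.046,-0.003,0.005],[-0.0015,0.002,-0.05,-0.003,0.005],[-0.0015,0.002,-0.05,-0.003,0.005]]'; python3 - <<'E'
from h import *
p,d=vision.capture("wrist"); cv2.imwrite("pics/w4.png",p)
E
```

```text
t: 17.08
tool_pos: [0.5789, -0.1277, 0.0151]
tcp_rot: [-2.483, 1.57, -0.66]
contact_force: [0.5, 0.4, -0.3]
width: 0.0145
```

View pics/w4.png

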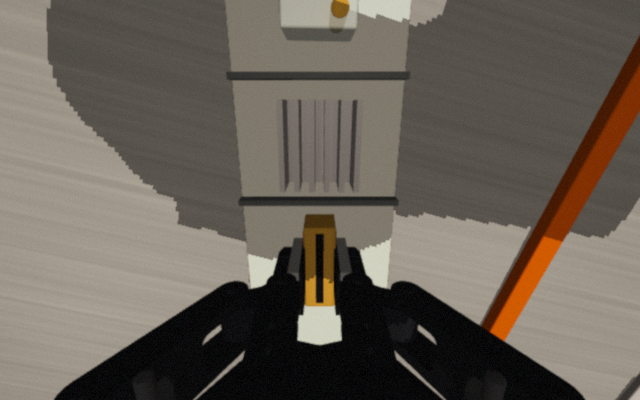

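The heatsink is centred in its bay (col 320, row 145). The connector is upright and aligned in the third bay, so I'll release it and go to the toroid.

```bash
python3 -m handwheel '[[0,0,-0.0007,0,0.005],[0,0,-0.0007,0,0.04],[0,0,-0.0007,0,0.04],[0,0,-0.0007,0,0.04],[0,0,0.03,0,0.04]]'; python3 -m handwheel '[[0,0,0.05,-0.06,0.065],[-0.02,0.055,0.06,-0.12,0.065],[-0.04,0.11,0.06,-0.18,0.065],[-0.06,0.165,0.06,-0.25,0.065],[-0.08,0.22,0.06,-0.32,0.065]]';python3 - <<'E'
from h import *
i=vision.camera_info("wrist");s=bot.get_state()
p,d=vision.capture("wrist"); cv2.imwrite("pics/w5.png",p); print(s["tool_pos"])
P=cloud(i,d,d>0)
m=(np.hypot(P[:,0]-.4768,P[:,1]-.1703)<.03)&(P[:,2]>.021)&(P[:,2]<.045)
q=(P[m][:,:2]*1000).astype(np.float32); print(cv2.minAreaRect(q),cv2.minEnclosingCircle(q),np.median(P[m][:,2]),m.sum())
E
```

```text
t: 17.75
tool_pos: [0.5773, -0.1279, 0.0437]
tcp_rot: [1.525, 1.567, -2.935]
contact_force: [-0.3, -0.2, 0.0]
width: 0.0402
t: 18.38
tool_pos: [0.4966, 0.0937, 0.104]
tcp_rot: [1.381, 1.568, 2.881]
contact_force: [1.5, 0.8, -0.0]
width: 0.0648
[0.49658657 0.09365294 0.10400143]
((475.7144470214844, 169.76168823242188), (37.57231140136719, 37.01144790649414), 30.682729721069336) ((475.8879089355469, 169.92694091796875), 19.094356536865234) 0.027283895621029397 1365
```

View pics/w5.png

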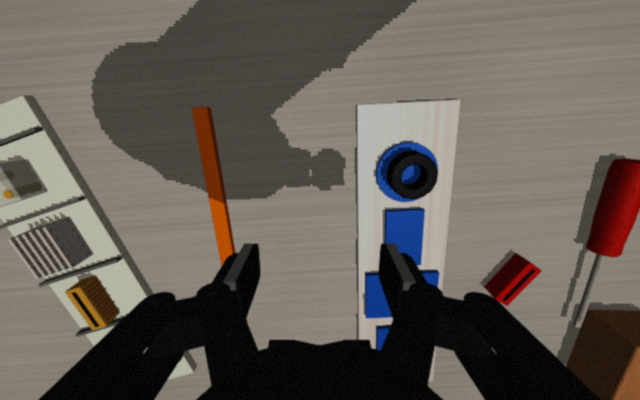

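The toroid is at (col 411, row 173), world (.476,.170). The three placed parts are upright at the left.

```bash
python3 -m handwheel '[[-0.01,0.04,0,0,0.065],[-0.0204,0.07,-0.01,0,0.065],[-0.0204,0.0764,-0.04,0,0.065],[-0.0204,0.0764,-0.05,0,0.06],[-0.0204,0.0764,-0.05,0,0.06]]'
```

```text
t: 19.05
tool_pos: [0.4747, 0.174, 0.0538]
tcp_rot: [1.433, 1.567, 2.931]
contact_force: [-0.6, 0.3, -0.1]
width: 0.0603
```

```bash
python3 -m handwheel '[[0.0015,-0.004,-0.01,0,0.058],[0.0015,-0.004,-0.025,0,0.058],[0.0015,-0.004,-0.037,0,0.058],[0.0015,-0.004,-0.0405,0,0.058],[0.0015,-0.004,-0.0405,0,0.058]]';  python3 -m handwheel '[[0,0,0,0,0.025],[0,0,0,0,0.025],[0,0,0,0,0.025],[0,0,0,0,0.025]]'
```

```text
t: 19.68
tool_pos: [0.4761, 0.1699, 0.0129]
tcp_rot: [1.615, 1.567, 3.113]
contact_force: [-0.4, -0.4, -0.0]
width: 0.0579
t: 20.18
tool_pos: [0.4764, 0.1702, 0.0137]
tcp_rot: [1.406, 1.568, 2.904]
contact_force: [-1.7, 0.2, 5.7]
width: 0.0348
```

```bash
python3 -m handwheel '[[0,0,0.02,0,0.025],[0,0,0.05,0,0.025],[0,0,0.07,0,0.025],[0.015,-0.026,0.08,0.03,0.025],[0.04,-0.07,0.08,0.09,0.025]]';  python3 -m handwheel '[[0.026,-0.045,0,0.05,0.025],[0.052,-0.09,0,0.1,0.025],[0.078,-0.135,0,0.15,0.025],[0.104,-0.18,0,0.2,0.025],[0.12,-0.21,-0.02,0.235,0.025]]'
```

```text
t: 20.8
tool_pos: [0.5173, 0.1008, 0.0952]
tcp_rot: [0.208, 1.569, 1.801]
contact_force: [0.6, -0.1, -1.1]
width: 0.0345
t: 21.42
tool_pos: [0.6395, -0.1112, 0.0764]
tcp_rot: [-1.172, 1.567, 0.656]
contact_force: [-0.4, -0.1, -0.1]
width: 0.0346
```

```bash
python3 -m handwheel '[[-0.0007,-0.0014,-0.015,-0.005,0.025],[-0.0007,-0.0014,-0.035,-0.005,0.025],[-0.0007,-0.0014,-0.052,-0.005,0.025],[-0.0007,-0.0014,-0.061,-0.005,0.025],[-0.0007,-0.0014,-0.061,-0.005,0.025]]'; python3 - <<'E'
from h import *
p,d=vision.capture("wrist"); cv2.imwrite("pics/w6.png",p)
E
```

```text
t: 22.05
tool_pos: [0.6387, -0.1122, 0.0151]
tcp_rot: [-1.111, 1.568, 0.713]
contact_force: [0.0, -0.4, -0.8]
width: 0.0352
```

View pics/w6.png

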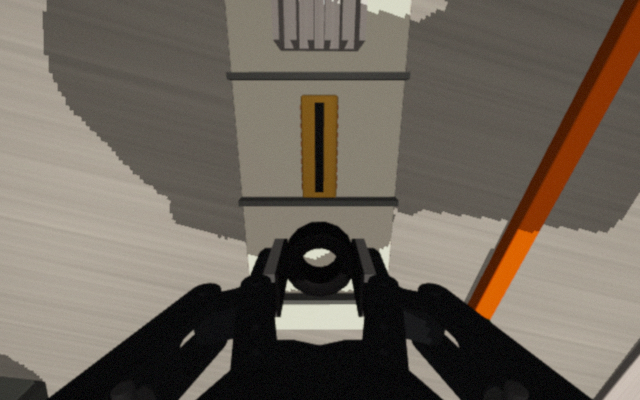

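The connector is centred (col 319, row 147), and the toroid sits flat between the pads, centred at col 319. I'll release it and back away.

```bash
python3 -m handwheel '[[0,0,-0.0007,0,0.025],[0,0,-0.0007,0,0.058],[0,0,-0.0007,0,0.058],[0,0,-0.0007,0,0.058],[0,0,0.03,0,0.058]]'; python3 -m handwheel '[[0,0,0.06,0,0.058],[0,0.02,0.1,0,0.058],[0,0.07,0.13,0,0.058],[0,0.12,0.15,0,0.058],[0,0.17,0.15,0,0.058]]'; python3 -m handwheel '[[0,0.06,0,0,0.058],[0,0.1,0,0,0.058],[0,0.1,0,0,0.058],[0,0.1,0,0,0.058]]'
python3 - <<'E'
from h import *
np.set_printoptions(precision=4,suppress=True)
c=np.array([.5487,-.1358]); a=np.radians(14.46); ex=np.array([np.cos(a),np.sin(a)]); ey=np.array([-ex[1],ex[0]])
for n in("top","scene"):
    i=vision.camera_info(n); p,d=vision.capture(n); cv2.imwrite(f"pics/{n}_end.png",p)
    P=cloud(i,d,d>0); k=np.stack([(P[:,:2]-c)@ex,(P[:,:2]-c)@ey,P[:,2]],1)
    for nm,x,h in(("spacer",-.093,34),("heatsink",-.031,34),("connector",.031,30),("toroid",.093,28)):
        m=(abs(k[:,0]-x)<.028)&(abs(k[:,1])<.035)&(k[:,2]>h/1000-.005)&(k[:,2]<.05)
        r=cv2.minAreaRect((k[m][:,:2]*1000).astype(np.float32)); 
        q=k[m]; 
        if nm!="heatsink":
            co=np.linalg.lstsq(np.c_[q[:,:2],np.ones(len(q))],q[:,2],rcond=None)[0][:2]
        else: co=None
        print(n,nm,"dx",round(r[0][0]-x*1000,1),"dy",round(r[0][1],1),np.round(r[1],1),round(r[2],1),"ztop",np.median(q[:,2]),"slope",co)
E
```

```text
t: 22.72
tool_pos: [0.6371, -0.1123, 0.0436]
tcp_rot: [0.631, 1.568, 2.454]
contact_force: [1.1, -0.3, 0.2]
width: 0.0581
t: 23.35
tool_pos: [0.638, 0.0593, 0.1962]
tcp_rot: [-0.823, 1.567, 1.001]
contact_force: [0.5, -0.0, -0.2]
width: 0.0578
t: 23.85
tool_pos: [0.6377, 0.1592, 0.1961]
tcp_rot: [-0.756, 1.568, 1.068]
contact_force: [0.2, -0.7, 0.1]
width: 0.058
top spacer dx 1.7 dy 0.7 [29.9 29.8] 89.7 ztop 0.03506369203885873 slope [-0.0026 -0.0033]
top heatsink dx 0.5 dy 0.6 [36.5 39.8] 89.3 ztop 0.03442460587689122 slope None
top connector dx 1.4 dy 0.8 [45.9 17.4] 0.7 ztop 0.03064513185813611 slope [-0.0012 -0.035 ]
top toroid dx 0.2 dy 1.7 [35.8 35.9] 75.4 ztop 0.028387049791437524 slope [0.0207 0.0069]
scene spacer dx 1.9 dy -0.1 [29.9 30.5] 0.2 ztop 0.03488889628001973 slope [-0.066  -0.0592]
scene heatsink dx -0.3 dy 0.4 [37.9 42.1] 89.3 ztop 0.03385609268191414 slope None
scene connector dx 1.3 dy 1.1 [17.1 47.4] 86.4 ztop 0.030626395326821154 slope [-0.0386 -0.127 ]
scene toroid dx 0.5 dy 0.6 [36.5 35.3] 85.8 ztop 0.028582351993400923 slope [-0.0158 -0.0246]
```

```bash
sleep 1; ls pics
```

```text
scene0.png
scene_end.png
t2.png
top0.png
top_end.png
topz.png
w1.png
w2.png
w3.png
w4.png
w5.png
w6.png
wrist0.png
```

View pics/top_end.png

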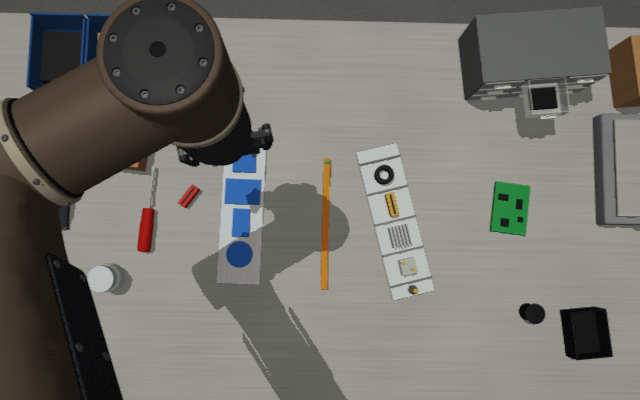

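All four parts are in their bays: the toroid at (384,175), connector (392,204), heatsink (400,236) and spacer (408,267). The arm is clear of everything, so I'm handing in.

```bash
python3 -c "
from station import ticket,bot
s=bot.get_state();print(abs(s['qvel']).max()); print(ticket.job_done())"
```

```text
0.008283970079711845
the job is handed in; nothing more can be done
None
```

All four parts are in the kit rack and the job is handed in, at about 24 s of the 99 s allowed. From the brass pin outwards, both racks run spacer, heatsink, connector, toroid. The carriers and the red look-alike were left alone.

**Position:** after the last release, the top and scene cameras put every part within about 2 mm of its bay centre, both along and across the rack. The top faces measured 28–35 mm above the table, within about 1 mm of the expected height for parts resting on the bay floor.

**Tilt:** slopes fitted in the top view were at most 0.035 for the spacer, connector and toroid. I fitted no slope to the heatsink. The scene view fits ran higher, up to 0.127 for the connector, just over the 0.12 rad limit. I put that down to side-face pixels in the fit, because the top view and the wrist picture show the connector flat.

**Grip and force:** the largest force printed after any move was about 6 N, while a gripper closed. Grip readings ran 1–1.5 mm under part size, and 3 mm under for the toroid, which still sat flat and centred.

**Network errors:** the detection networks made some wrong reports, such as ranking the red look-alike first as the connector in the scene view. I used the pictures and depth there instead.

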